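# Tip the castings into the canister

### The job

Pick up the metal chute with the four castings lying in it, gently rest the underside of its nose on the rim of the canister's narrow neck while all the castings are still in the chute, then tip it so they slide down into the canister, with the nose still resting lightly on the rim when the last one has gone in. Never lean hard on the neck (it is set to a different height each time, so feel for it). Then lay the empty chute flat on the bench again, clear of the canister, and leave the other things where they are.

Things in the scene. Friction and masses are not known exactly. Their poses are not given: they have to be found in the camera images.
- chute: Straight open gutter of dark grey metal, 180 mm long, 26 mm wide outside, 20 mm inside, side walls 20 mm high, floor 3 mm thick, 0.1 to 0.16 kg. Open at the nose end, walled at the back. In the middle 60 mm of its length the side walls rise to 42 mm above the underside: grip it there across the 26 mm. Origin: centre of its underside; +x runs to the nose, z up. Starts flat on the bench.
- nose (a point): Middle of the lower edge of the chute's open nose end, 90 mm ahead of the chute's origin along its +x, on the underside. The chute's floor is polished: castings start to slide at a slope of about 13 to 20 degrees; 35 to 40 degrees empties it.
- casting1: Plain brass casting, a squat bead 13 mm across and 10 mm high, 12 g, lying in the chute in single file. Origin: centre of its underside.
- casting2: Plain brass casting, a squat bead 13 mm across and 10 mm high, 12 g, lying in the chute in single file. Origin: centre of its underside.
- casting3: Plain brass casting, a squat bead 13 mm across and 10 mm high, 12 g, lying in the chute in single file. Origin: centre of its underside.
- casting4: Plain brass casting, a squat bead 13 mm across and 10 mm high, 12 g, lying in the chute in single file. Origin: centre of its underside.
- canister: Grey round collecting canister fixed to the bench, 92 mm across (foot 100 mm), 80 mm high at the shoulder; in the middle an upright steel neck topped by a black rubber seat ring, 53 mm across, 38 mm hole. Origin: centre of its underside, z up; the neck is on this axis. The neck's setting is NOT measured: the ring's top stands anywhere from 99 to 144 mm above the bench.
- shoulder (a point): On the canister's axis, 80 mm above the bench, level with the shoulder. The seat ring above it is sprung: it gives 1 mm for every 3 N pressed on it, up to 4 mm (12 N), then is hard. More than 10 N on the canister is leaning hard; resting means at least 0.4 N with the nose tip within 30 mm of the neck's axis.
- bangle: Bystander: plain brass bangle lying flat, 68 mm across, 7 mm high. Do not move it. Origin: middle of its underside.
- bowl: Bystander: white bowl, 120 mm across, 45 mm high. Do not move it. Origin: middle of its underside.
- hammer: Bystander: hammer lying flat, 220 mm long. Do not move it. Origin: middle of its underside.
- mandrel: Bystander: steel ring mandrel, a slim cone standing 200 mm tall on a foot 72 mm across. Do not move it. Origin: middle of its underside.
- block: Bystander: dark steel bench block, 80 x 80 x 25 mm. Do not move it. Origin: middle of its underside.
- pliers: Bystander: pliers with orange handles lying flat, about 140 mm long, 12 mm high. Do not move it. Origin: middle of its underside.
- graver: Bystander: graver lying flat, 160 mm long. Do not move it. Origin: middle of its underside.
- jar: Bystander: closed amber jar, 64 mm across, 75 mm high. Do not move it. Origin: middle of its underside.
Mind the look-alikes: they are no part of the job. What is meant by the chute is not pink, and is the smaller of those in its own colour.

How it is judged:
On the way, in this order (a step that is already met when the one before it is completed fails the run):
1. the chute's nose rests on the rim of the neck with all four castings still in the chute (contact force between chute and canister above 0.4 N and horizontal distance between nose and canister below 0.03 m and distance between each of casting1, casting2, casting3, casting4 and chute below 0.1 m and z of casting1 in the frame of chute between -0.005 and 0.03 m and z of casting2 in the frame of chute between -0.005 and 0.03 m and z of casting3 in the frame of chute between -0.005 and 0.03 m and z of casting4 in the frame of chute between -0.005 and 0.03 m), for 0.3 s.
2. all four castings are in the canister while the nose still rests on the rim (contact force between chute and canister above 0.4 N and horizontal distance between nose and canister below 0.03 m and horizontal distance between each of casting1, casting2, casting3, casting4 and canister below 0.045 m and z of each of casting1, casting2, casting3, casting4 in the frame of canister below 0.06 m), for 0.2 s.
At the end, for the whole second after the job is handed in: All four castings lie inside the canister; the chute lies upright and flat on the bench (tilt under 0.06 rad, underside under 4 mm above the bench), at rest, its middle more than 100 mm from the canister's axis (horizontal distance between each of casting1, casting2, casting3, casting4 and canister below 0.045 m and z of each of casting1, casting2, casting3, casting4 in the frame of canister below 0.06 m and angle between chute's own z axis and vertical below 0.06 rad and height (world z) of chute below 0.004 m and horizontal distance between chute and canister above 0.1 m and linear speed of chute below 0.02 m/s and angular speed of chute below 0.2 rad/s); the robot touches nothing.
It fails at once if the chute leans on the canister with more than 10 N (contact force between chute and canister above 10 N).
It fails at once if one of the bystanders is moved by more than 20 mm (distance of any of bangle, bowl, hammer, mandrel, block, pliers, graver, jar from where it was at the start of the episode above 0.02 m).
It also fails if it takes over 72 s, if anything falls off the work surface, if the arm or the gripper's body presses on something with over 40 N, if the wrist force passes 120 N, or if a joint passes its speed limit or range.

### The arm

A 6-joint arm with a two-finger parallel gripper is mounted at the origin on the work surface. World frame = base frame: x ahead of the robot, y to its left, z up, the work surface at z = 0. Lengths are in m, angles in rad, forces in N, time in s.
With the tool pointing down it reaches from about 0.3 to 0.85 m from the base axis. Payload 4.2 kg.
Tool frame: the origin (TCP) lies midway between the tips of the shut fingers; the grasp point (between the pads) lies 19 mm behind it; z points along the fingers, y is the line along which they close (so a half turn about z gives the same grasp; the last joint's range is limited). The gripper opens to 91 mm and grips with 3 to 60 N. Pads are 32 mm wide; open, the fingers measure 118 mm over their backs; the gripper's body (76 mm by 178 mm) begins 60 mm behind the grasp point.
Start: joints at [-1.204, 0.32, 1.565, -0, 1.257, -0.02], TCP at [0.217, -0.533, 0.214] pointing down, gripper open.
Joint ranges: [-3.11, 3.11], [-0.84, 2.01], [0.21, 2.61], [-1.34, 4.49], [0.05, 2.63], [-2.56, 2.56]. Speed limits (rad/s): [2.57, 2.57, 3.14, 3.14, 3.14, 3.14].

### API

Orientations are given as a unit quaternion [x, y, z, w].
In Python, from workcell import read_state, snapshot, hand_in gives the robot as it stands.
- The arm moves only by the tool apply_moves, never from a script. Its argument "targets" is a list of rows, each a list of 6 numbers: the shift along the tool's x, y, z in cm, then the turn, a rotation vector about the tool's x, y, z in degrees. A call has 1 to 20 rows; each row shifts and turns the commanded pose from where the row before left it, along the tool's axes as they then stand; what a row does not reach is not made up. A row lasts 1/12 s, in which the tool goes at most 41.7 mm and 7.16 degrees, less where a joint would pass 70% of its speed; a pose out of reach is approached as far as the arm can. A call with a gripper value outside its range is refused whole. "jaw" is the opening, from -1 (shut) to 1 (fully open), set as the call begins (left out, the last holds). The fingers move at their own pace and stop on an object; "force" is the grip in N (left out, the last holds). Time passes only in rows, so rows that do not move let the fingers close. It gives the time, the measured TCP pose, the force, the opening and the grip force at its end, in the units of the state.
- read_state(): the state, without advancing time (a new reading comes with each control period).
- snapshot(name): name is "side" or "top"; returns a dict with "frame" (420x560x3 uint8, blue, green, red), "depth" (420x560 float32, m along the optical axis (not along the pixel's ray), 0 where there is no reading), "vertical_fov" (degrees; the focal length in pixels is half the picture's height over the tangent of half this angle, whatever the lens; pixels are square), "cx", "cy" (the principal point, pixels), "k1" (the pictures are not rectified: a ray, as slopes to the right and down, at radius r is drawn at 1 + k1 r^2 times it, then the intrinsics apply), "rvec" (rotation vector, rad) and "tvec" (3), from world to camera coordinates, as OpenCV has them. Camera axes: x right, y down, z forward; pixel columns grow to the right and rows downward; lengths in m; the calibration is good to about 2 mm. A picture is of the moment at which its call begins.
- hand_in(): hands the job in; it is judged then, once.
The state is a dict: "t": time; "qpos": joint angles; "qd": joint speeds; "effort": joint torques, N m; "ee_pos": TCP position; "ee_rot": TCP orientation; "wrist_force": force on the tool from outside, world axes, zero at the start; "ft_torque": the same for the moment, N m; "finger_gap": opening from 0.0 (shut) to 1.0 (fully open); "finger_force": force on a finger pad.
Only numpy, scipy, OpenCV 4.12 (cv2) and the standard library are available. Lean on these libraries where they do the work, as an engineer would, in place of code of your own. Each camera call takes 0.05 s, during which the arm holds its last target. There are 200 camera calls.

## Working session

There is one attempt and no reset: what is moved stays moved. The work goes in short steps, Python scripts to look and compute and a tool call to move; the robot and the scene stay as the last step left them, time stands still between calls to the robot, and variables do not carry over. Pictures are saved under pics/ and viewed, at most 10 in all, crops included, and the job is handed in when it is done.

Besides the shell and the picture viewer there is one more tool, called after ">>>" by a JSON object that holds its "name" and its "arguments". apply_moves: Moves the arm, as the interface text tells. Its arguments: {"type":"object","properties":{"targets":{"type":"array","items":{"type":"array","items":{"type":"number"}}},"jaw":{"type":"number"},"force":{"type":"number"}},"required":["targets"]}

```bash
mkdir -p pics; cat > h.py <<'E'
import numpy as np, cv2
from scipy.spatial.transform import Rotation as R
from workcell import read_state, snapshot, hand_in
def cam(s):
    f=s["frame"].shape[0]/2/np.tan(np.radians(s["vertical_fov"])/2)
    return np.array([[f,0,s["cx"]],[0,f,s["cy"]],[0,0,1]]),np.array([s["k1"],0,0,0,0.])
def world(s,u,v,z=None,d=None):
    """pixel -> world; by plane z, depth d, or depth image"""
    K,D=cam(s); p=cv2.undistortPoints(np.array([[[u,v]]],float),K,D)[0,0]
    Rm=R.from_rotvec(np.ravel(s["rvec"])).as_matrix(); t=np.ravel(s["tvec"])
    ray=np.array([p[0],p[1],1.]); c=-Rm.T@t; w=Rm.T@ray
    if z is not None: return c+w*(z-c[2])/w[2]
    if d is None: d=float(s["depth"][int(round(v)),int(round(u))])
    return c+w*d
E
python3 - <<'E'
from h import *
import pickle
for n in("top","side"):
    s=snapshot(n); pickle.dump(s,open(n+".pkl","wb")); cv2.imwrite(f"pics/{n}0.png",cv2.resize(s["frame"],(800,600)))
    print(n,s["vertical_fov"],s["cx"],s["cy"],s["k1"],world(s,280,210))
print(read_state())
E
```

```text
top 52.863014064339424 271.4016577152121 205.76324029297666 -0.004700560170115068 [ 0.5591456  -0.01707597  0.00056527]
side 50.83617043005094 279.4011379497942 201.05477503592874 -0.029867724610623522 [ 0.54466755 -0.0371484  -0.00072237]
{'t': 0.1, 'qpos': array([-1.20402361e+00,  3.20228246e-01,  1.56552177e+00,  2.99633955e-05,
        1.25741490e+00, -2.00100924e-02]), 'qd': array([-0.00060186, -0.00162267, -0.00273212, -0.00062627,  0.00052045,
       -0.00085404]), 'effort': array([-2.08157430e-04, -4.13331664e+01, -2.32508862e+01,  7.27956416e-02,
        4.21288563e-02, -5.05333401e-05]), 'ee_pos': array([ 0.21674192, -0.53210892,  0.21321789]), 'ee_rot': array([ 9.81358678e-01,  1.92183575e-01, -1.21583198e-04, -7.76799297e-04]), 'wrist_force': array([ 0.15676236, -0.54168732,  0.08790091]), 'ft_torque': array([ 0.04758245, -0.01468071,  0.06171111]), 'finger_force': 0.0, 'finger_gap': 1.0018215195978815}
```

View pics/top0.png

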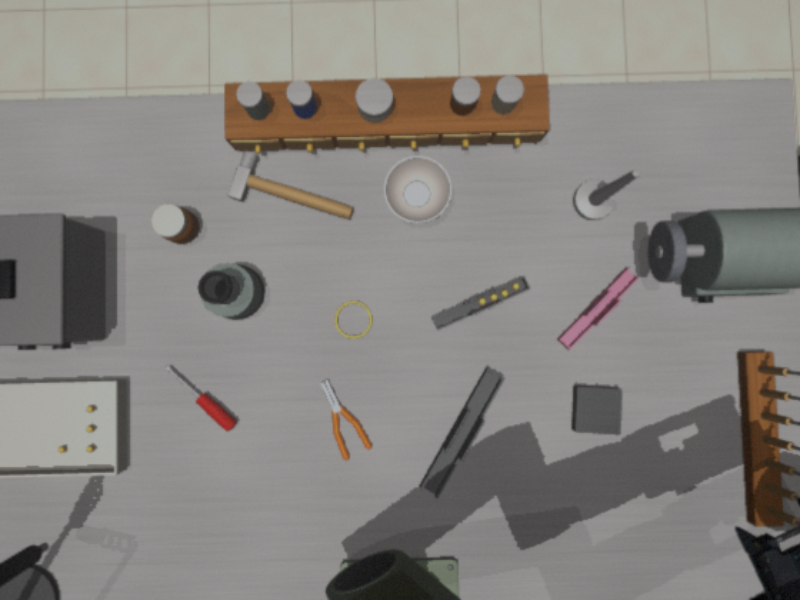

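View pics/side0.png

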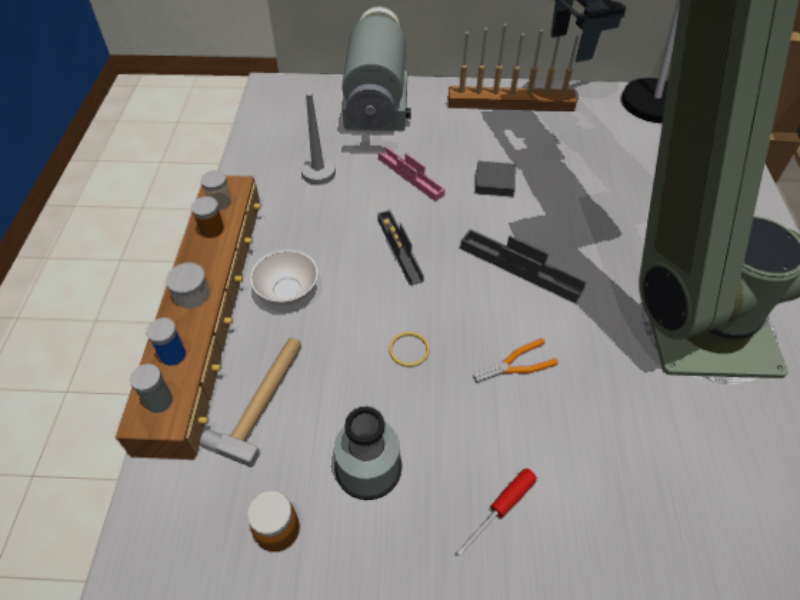

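Both views show the small dark chute at top (480,302), with the castings toward its right end, and the canister at top (235,290). I'll enlarge both.

```bash
python3 - <<'E'
from h import *
import pickle
t=pickle.load(open("top.pkl","rb"));s=pickle.load(open("side.pkl","rb"))
def crop(s,x0,y0,w,h,k): return cv2.resize(s["frame"][y0:y0+h,x0:x0+w],None,fx=k,fy=k,interpolation=cv2.INTER_CUBIC)
a=crop(t,295,185,80,50,5);b=crop(t,130,175,80,50,5);c=crop(s,255,140,50,60,5);d=crop(s,220,270,80,80,4)
im=np.zeros((600,800,3),np.uint8);im[:250,:400]=a;im[:250,400:]=b;im[260:560,:250]=c;im[260:580,400:720]=d
cv2.imwrite("pics/c.png",im)
E
```

```text
(no output)
```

View pics/c.png

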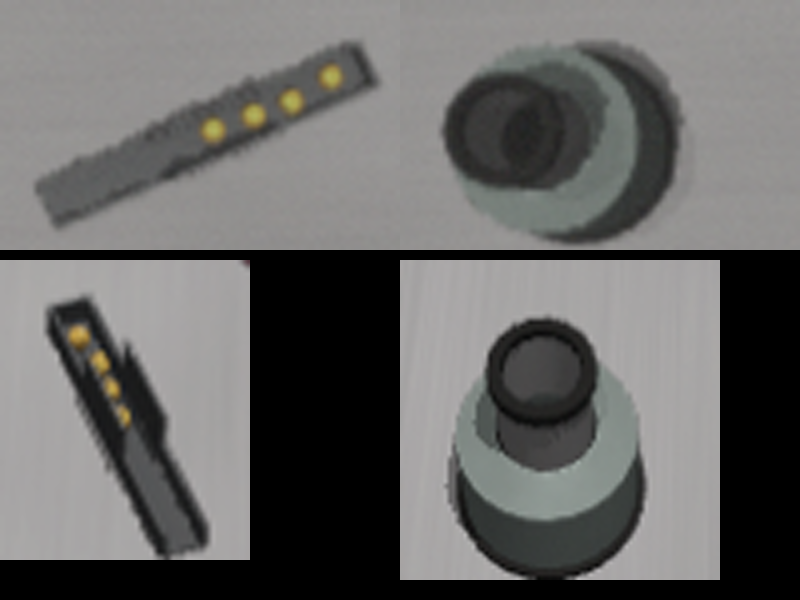

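The nose (open end) is the left end in the top view, at crop (48,207), and the walled back is at (368,62). The ring centre is at crop (503,131) in the top view and (542,370) in the side view.

```bash
python3 - <<'E'
from h import *
import pickle
np.set_printoptions(precision=4,suppress=True)
t=pickle.load(open("top.pkl","rb"));s=pickle.load(open("side.pkl","rb"))
T=lambda x,y:(295+x/5-.5,185+y/5-.5)
for n,p,z in(("nose a",(40,185),.02),("nose b",(57,228),.003),("back a",(358,40),.02),("back b",(379,85),.02)):print(n,world(t,*T(*p),z=z))
print("cast",[world(t,*T(*p),z=.013) for p in((213,130),(254,115),(291,101),(331,77))])
S=lambda x,y:(255+x/5-.5,140+(y-260)/5-.5)
for n,p,z in(("nose a",(165,556),.0),("nose b",(207,546),.0),("back a",(47,310),.02),("back b",(93,299),.02)):print("side",n,world(s,*S(*p),z=z))
# above-bench chute pts via depth
def cloud(s,x0,x1,y0,y1):
    u,v=np.meshgrid(np.arange(x0,x1),np.arange(y0,y1))
    return np.array([world(s,a,b) for a,b in zip(u.ravel(),v.ravel()) if s["depth"][b,a]>0])
for nm,sc,box in(("top",t,(300,372,190,234)),("side",s,(260,300,142,202))):
    P=cloud(sc,*box);Q=P[(P[:,2]>.008)&(P[:,2]<.06)]
    r=cv2.minAreaRect((Q[:,:2]*1000).astype(np.float32));print(nm,"rect",r,len(Q),Q[:,2].max())
    H=Q[Q[:,2]>.03];print(" tall",len(H),cv2.minAreaRect((H[:,:2]*1000).astype(np.float32)))
for nm,sc,box in(("top",t,(132,200,178,226)),("side",s,(225,290,275,350))):
    P=cloud(sc,*box);Q=P[P[:,2]>.096]
    z=np.percentile(Q[:,2],90);Q=Q[Q[:,2]>z-.006];print(nm,"ring z",z,cv2.minEnclosingCircle((Q[:,:2]*1000).astype(np.float32)))
    Q=P[(P[:,2]>.076)&(P[:,2]<.084)];print(" shoulder",cv2.minEnclosingCircle((Q[:,:2]*1000).astype(np.float32)),len(Q))
# triangulate ring
from scipy.optimize import least_squares
for z in(.11,.12,.13,.14):print(z,world(t,150.1,200.7,z=z),world(s,255.1,297.1,z=z))
E
```

```text
nose a [ 0.5277 -0.0728  0.02  ]
nose b [ 0.5057 -0.082   0.003 ]
back a [ 0.5968 -0.2362  0.02  ]
back b [ 0.5737 -0.246   0.02  ]
cast [array([ 0.5534, -0.1622,  0.013 ]), array([ 0.5605, -0.1833,  0.013 ]), array([ 0.5672, -0.2024,  0.013 ]), array([ 0.5789, -0.2233,  0.013 ])]
side nose a [ 0.5263 -0.0747  0.    ]
side nose b [ 0.5044 -0.0823  0.    ]
side back a [ 0.5968 -0.2343  0.02  ]
side back b [ 0.5713 -0.2441  0.02  ]
top rect ((551.5115356445312, -159.72659301757812), (25.990554809570312, 180.37545776367188), 22.423553466796875) 295 0.04574180298446495
 tall 65 ((551.1077270507812, -158.7172393798828), (25.869022369384766, 58.87903594970703), 22.35882568359375)
side rect ((551.3650512695312, -158.57415771484375), (27.76941680908203, 186.57806396484375), 22.47090721130371) 402 0.045447255044040125
 tall 81 ((550.66064453125, -156.76385498046875), (27.595142364501953, 64.84327697753906), 22.24418830871582)
top ring z 0.1442962732518649 ((582.3847045898438, 277.3841247558594), 26.378713607788086)
 shoulder ((581.6852416992188, 277.4731750488281), 41.92066955566406) 259
side ring z 0.14342345702536932 ((581.7176513671875, 278.1557312011719), 26.722230911254883)
 shoulder ((580.748046875, 279.0186767578125), 40.30961990356445) 404
0.11 [0.5838 0.2861 0.11  ] [0.5837 0.2645 0.11  ]
0.12 [0.583  0.2832 0.12  ] [0.583  0.2695 0.12  ]
0.13 [0.5823 0.2803 0.13  ] [0.5823 0.2745 0.13  ]
0.14 [0.5815 0.2774 0.14  ] [0.5815 0.2794 0.14  ]
```

```bash
cat >> h.py <<'E'
np.set_printoptions(precision=4,suppress=True)
CH=np.array([.5513,-.1590]); YAW=112.4; CAN=np.array([.582,.278])
def tool(yaw,tilt=0):
    """tool = chute frame turned 180 deg about x; tilt>0 is nose down (deg)"""
    return R.from_euler("ZYX",[yaw,tilt,0],degrees=True)*R.from_euler("x",180,degrees=True)
def plan(p,r,n,p0=None,r0=None):
    s=read_state(); p0=s["ee_pos"] if p0 is None else p0; r0=R.from_quat(s["ee_rot"]) if r0 is None else r0
    w=(r0.inv()*r).as_rotvec()/n; d=R.from_rotvec(w)
    M=sum((d**k).as_matrix() for k in range(n)); v=np.linalg.solve(M,r0.inv().apply(p-p0))
    print(n,"rows of",np.round(np.r_[v*100,np.degrees(w)],3)); return v
E
python3 -c "
from h import *
plan(np.r_[CH,.12],tool(YAW),18)
print(tool(YAW).as_matrix())"
```

```text
18 rows of [ 2.963  0.887  0.518 -0.004 -0.004 -5.013]
[[-0.3811  0.9245  0.    ]
 [ 0.9245  0.3811  0.    ]
 [ 0.      0.     -1.    ]]
```

>>> {"name": "apply_moves", "arguments": {"targets": [[2.96,0.89,0.52,0,0,-5.0],[2.96,0.89,0.52,0,0,-5.0],[2.96,0.89,0.52,0,0,-5.0],[2.96,0.89,0.52,0,0,-5.0],[2.96,0.89,0.52,0,0,-5.0],[2.96,0.89,0.52,0,0,-5.0],[2.96,0.89,0.52,0,0,-5.0],[2.96,0.89,0.52,0,0,-5.0],[2.96,0.89,0.52,0,0,-5.0],[2.96,0.89,0.52,0,0,-5.0],[2.96,0.89,0.52,0,0,-5.0],[2.96,0.89,0.52,0,0,-5.0],[2.96,0.89,0.52,0,0,-5.0],[2.96,0.89,0.52,0,0,-5.0],[2.96,0.89,0.52,0,0,-5.0],[2.96,0.89,0.52,0,0,-5.0],[2.96,0.89,0.52,0,0,-5.0],[2.96,0.89,0.52,0,0,-5.0],[0,0,0,0,0,0],[0,0,0,0,0,0]], "jaw": 1}}

```text
t: 1.77
ee_pos: [0.5523, -0.1592, 0.1198]
ee_rot: [0.557, 0.83, -0.0, -0.001]
wrist_force: [0.6, 0.1, 0.3]
finger_gap: 0.997
finger_force: 0.0
```

```bash
python3 -c "
from h import *
s=read_state();print(s['t'],s['ee_pos'],s['qpos'],s['wrist_force'])
plan(np.r_[CH,.03],tool(YAW),6)"
```

```text
1.7667 [ 0.5523 -0.1592  0.1198] [-0.3004  0.3941  1.703  -0.0004  1.0459 -0.6892] [0.564  0.0544 0.3153]
6 rows of [ 0.008 -0.013  1.497 -0.013 -0.007 -0.019]
```

>>> {"name": "apply_moves", "arguments": {"targets": [[0,-0.02,2.0,0,0,0],[0,-0.02,2.0,0,0,0],[0,-0.02,2.0,0,0,0],[0,-0.02,2.0,0,0,0],[0,0,1.0,0,0,0],[0,0,0.8,0,0,0],[0,0,0.8,0,0,0],[0,0,0.5,0,0,0],[0,0,0,0,0,0],[0,0,0,0,0,0]]}}

```text
t: 2.6
ee_pos: [0.5523, -0.1611, 0.0097]
ee_rot: [0.558, 0.83, 0.0, 0.0]
wrist_force: [-0.2, 0.0, -0.1]
finger_gap: 1.004
finger_force: 0.0
```

>>> {"name": "apply_moves", "arguments": {"targets": [[0,0,0,0,0,0],[0,0,0,0,0,0],[0,0,0,0,0,0],[0,0,0,0,0,0],[0,0,0,0,0,0],[0,0,0,0,0,0],[0,0,0,0,0,0],[0,0,0,0,0,0],[0,0,0,0,0,0],[0,0,0,0,0,0]], "jaw": -1, "force": 40}}

```text
t: 3.43
ee_pos: [0.5519, -0.1609, 0.0093]
ee_rot: [0.558, 0.83, -0.0, -0.0]
wrist_force: [-0.7, -0.6, -1.5]
finger_gap: 0.302
finger_force: 0.0
```

>>> {"name": "apply_moves", "arguments": {"targets": [[0,0,0,0,0,0],[0,0,0,0,0,0],[0,0,0,0,0,0],[0,0,0,0,0,0],[0,0,0,0,0,0],[0,0,0,0,0,0]]}}

```text
t: 3.93
ee_pos: [0.5518, -0.1609, 0.0093]
ee_rot: [0.558, 0.83, -0.0, -0.0]
wrist_force: [-1.0, 0.5, -0.2]
finger_gap: 0.285
finger_force: 40.0
```

```bash
python3 -c "
from h import *
s=read_state();print(s['t'],s['ee_pos'],s['finger_gap'],s['finger_force'],s['wrist_force'],s['ft_torque'])
"
```

```text
3.9333 [ 0.5518 -0.1609  0.0093] 0.2850977961060374 39.99972000718117 [-1.048   0.5005 -0.1757] [ 0.0186 -0.0529  0.0102]
```

>>> {"name": "apply_moves", "arguments": {"targets": [[0,0,-0.3,0,0,0],[0,0,-0.6,0,0,0],[0,0,-1.0,0,0,0],[0,0,-1.4,0,1,0],[0,0,-1.7,0,1,0],[0,0,-1.8,0,1,0],[0,0,-1.8,0,1,0],[0,0,-1.8,0,1,0],[0,0,-1.8,0,1,0],[0,0,-1.8,0,1,0],[0,0,-1.7,0,1,0],[0,0,-1.4,0,0,0],[0,0,-1.0,0,0,0],[0,0,-0.6,0,0,0],[0,0,-0.3,0,0,0],[0,0,0,0,0,0],[0,0,0,0,0,0],[0,0,0,0,0,0],[0,0,0,0,0,0]]}}

```text
t: 5.52
ee_pos: [0.5565, -0.1729, 0.1978]
ee_rot: [0.557, 0.828, 0.039, -0.059]
wrist_force: [-0.3, 0.2, -1.9]
finger_gap: 0.282
finger_force: 40.0
```

```bash
cat >> h.py <<'E'
D=np.array([np.cos(np.radians(YAW)),np.sin(np.radians(YAW)),0])
NOSE=np.array([.092,0,.0093])   # nose in tool frame
def tcp_for(nose,tilt): 
    r=tool(YAW,tilt); return nose-r.apply(NOSE),r
def status():
    s=read_state();r=R.from_quat(s["ee_rot"]);n=s["ee_pos"]+r.apply(NOSE)
    tilt=np.degrees(np.arcsin(-r.as_matrix()[2,0]))
    print("t",round(s["t"],2),"tcp",s["ee_pos"],"nose",n,"tilt",round(tilt,2),"along",(n[:2]-CAN)@D[:2],"side",(n[:2]-CAN)@[-D[1],D[0]],"F",s["wrist_force"],"T",s["ft_torque"],"q",s["qpos"],"grip",s["finger_gap"])
E
python3 -c "
from h import *
status()
s=snapshot('side');cv2.imwrite('pics/l.png',cv2.resize(s['frame'],(800,600)))
n=np.r_[CAN,.175]-.005*D
plan(*tcp_for(n,-8),1)"
```

```text
t 5.52 tcp [ 0.5565 -0.1729  0.1978] nose [ 0.5216 -0.0873  0.2015] tilt -8.06 along -0.31474797569468954 side 0.1950361783442017 F [-0.3396  0.1545 -1.8698] T [-0.0729 -0.1415 -0.0204] q [-0.3788  0.3931  1.5021  0.103   1.3463 -0.7936] grip 0.2819579346930639
1 rows of [30.388 19.412  6.959 -0.029 -0.054 -0.239]
```

View pics/l.png

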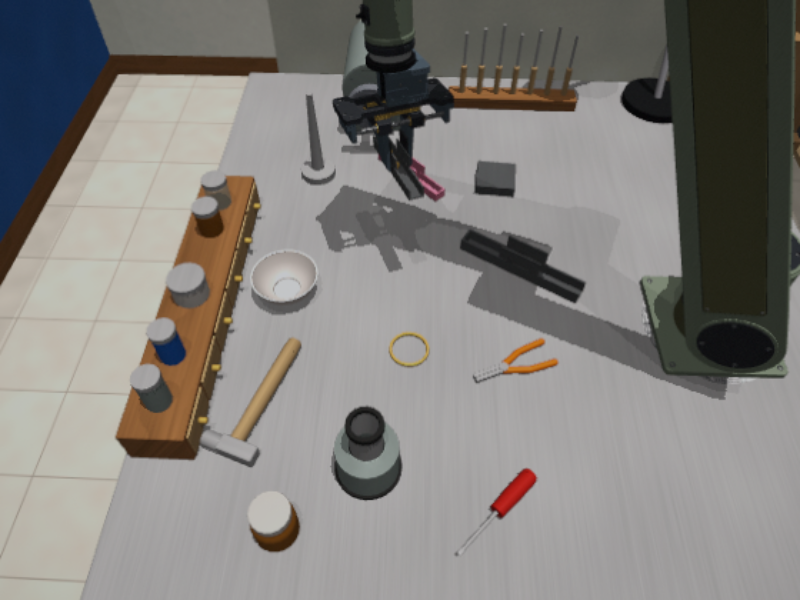

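The chute is held nose-up (nose at about (415,195)) and the place where it lay is empty, with no castings spilled there.

>>> {"name": "apply_moves", "arguments": {"targets": [[0.8,0.5,0.18,0,0,0],[1.5,1.0,0.35,0,0,0],[2.34,1.49,0.535,0,0,0],[2.34,1.49,0.535,0,0,0],[2.34,1.49,0.535,0,0,0],[2.34,1.49,0.535,0,0,0],[2.34,1.49,0.535,0,0,0],[2.34,1.49,0.535,0,0,0],[2.34,1.49,0.535,0,0,0],[2.34,1.49,0.535,0,0,0],[2.34,1.49,0.535,0,0,0],[2.34,1.49,0.535,0,0,0],[2.34,1.49,0.535,0,0,0],[1.5,1.0,0.35,0,0,0],[0.8,0.5,0.18,0,0,0],[0,0,0,0,0,0],[0,0,0,0,0,0],[0,0,0,0,0,0],[0,0,0,0,0,0],[0,0,0,0,0,0]]}}

```text
t: 7.23
ee_pos: [0.6196, 0.186, 0.1723]
ee_rot: [0.557, 0.827, 0.039, -0.058]
wrist_force: [0.3, -0.1, -1.2]
finger_gap: 0.281
finger_force: 40.0
```

```bash
python3 -c "
from h import *
status()
s=snapshot('side');t=snapshot('top')
im=np.zeros((600,800,3),np.uint8)
im[:600,:400]=cv2.resize(s['frame'][200:350,200:300],(400,600));im[:400,400:]=cv2.resize(t['frame'][150:250,120:220],(400,400))
cv2.imwrite('pics/m.png',im)
n=np.r_[CAN,.155]-.005*D
plan(*tcp_for(n,4),12)"
```

```text
t 7.23 tcp [0.6196 0.186  0.1723] nose [0.5848 0.2716 0.1759] tilt -7.98 along -0.006982957683870545 side -0.00017286073340884304 F [ 0.2726 -0.0595 -1.242 ] T [-0.1054 -0.1781  0.0134] q [ 0.2029  0.4702  1.4413  0.144   1.2584 -0.2287] grip 0.28135531935521507
12 rows of [ 0.024  0.002  0.014  0.001 -0.999 -0.026]
```

View pics/m.png

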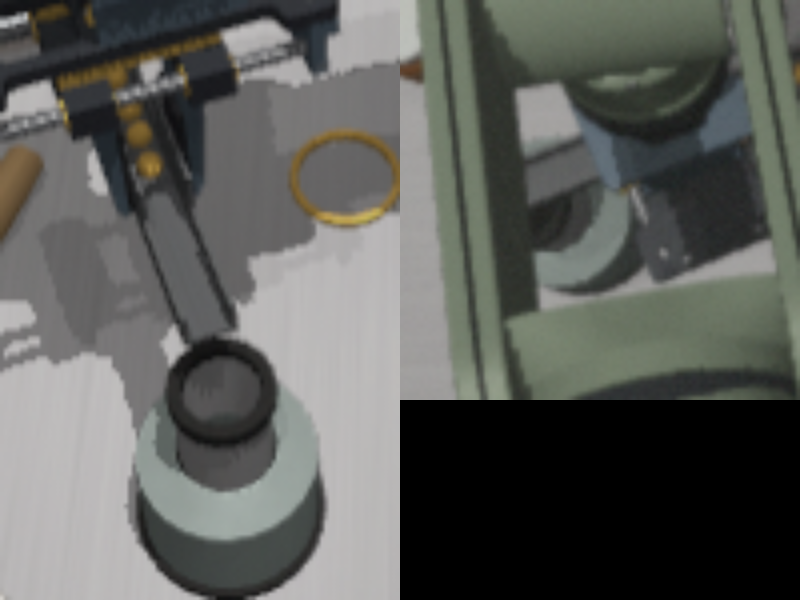

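The castings are still in the chute, with the nose tip at crop (208,332), just behind and above the ring. Next I level to 4° nose-down and lower.

>>> {"name": "apply_moves", "arguments": {"targets": [[0.02,0,0.01,0,-1,0],[0.02,0,0.01,0,-1,0],[0.02,0,0.01,0,-1,0],[0.02,0,0.01,0,-1,0],[0.02,0,0.01,0,-1,0],[0.02,0,0.01,0,-1,0],[0.02,0,0.01,0,-1,0],[0.02,0,0.01,0,-1,0],[0.02,0,0.02,0,-1,0],[0.02,0,0.02,0,-1,0],[0.02,0,0.02,0,-1,0],[0.02,0,0.02,0,-1,0],[0,0,0,0,0,0],[0,0,0,0,0,0],[0,0,0,0,0,0],[0,0,0,0,0,0],[0,0,0,0,0,0],[0,0,0,0,0,0]]}}

```text
t: 8.83
ee_pos: [0.6187, 0.1892, 0.1706]
ee_rot: [0.558, 0.829, -0.019, 0.029]
wrist_force: [0.7, -0.4, -1.6]
finger_gap: 0.285
finger_force: 40.0
```

```bash
python3 -c "
from h import *
print('pix check',world(snapshot('side'),251.5,282.5,z=.176))
status()
s=snapshot('side')
cv2.imwrite('pics/n.png',cv2.resize(s['frame'][210:330,200:310],(770,600)*1) if 0 else cv2.resize(s['frame'][220:320,200:310],(660,600)))
"
```

```text
pix check [0.5875 0.2684 0.176 ]
t 8.88 tcp [0.6187 0.1892 0.1706] nose [0.5843 0.2736 0.1549] tilt 4.01 along -0.004919282160095792 side -0.0004972718375773635 F [ 0.6257 -0.4695 -1.194 ] T [ 0.0697 -0.1366  0.0224] q [ 0.3152  0.458   1.4602 -0.0743  1.2193 -0.0458] grip 0.2871925692614745
```

View pics/n.png

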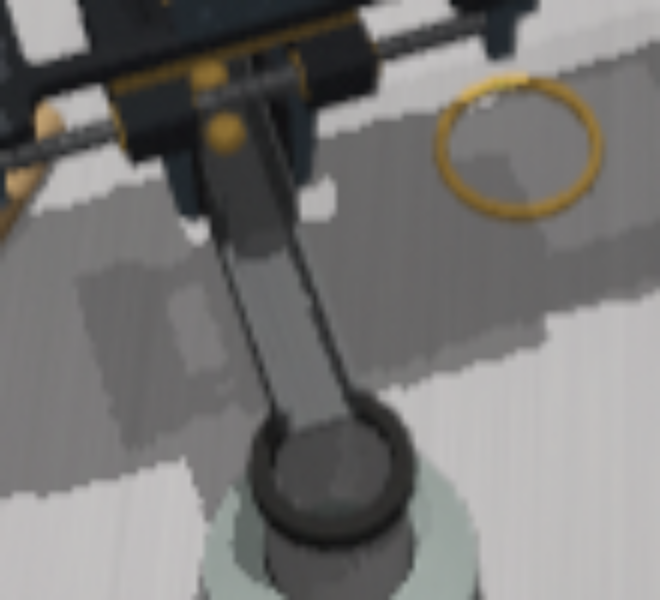

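The castings are in the chute and the nose sits over the near side of the ring, with its tip at crop (318,420) and the ring centre at (332,470). I'll lower slowly and feel for contact.

>>> {"name": "apply_moves", "arguments": {"targets": [[0.05,0,0.1,0,0,0],[0.05,0,0.2,0,0,0],[0.05,0,0.2,0,0,0],[0.05,0,0.1,0,0,0],[0,0,0.1,0,0,0],[0,0,0,0,0,0],[0,0,0,0,0,0],[0,0,0,0,0,0],[0,0,0,0,0,0]]}}

```text
t: 9.68
ee_pos: [0.6181, 0.1908, 0.1636]
ee_rot: [0.558, 0.829, -0.019, 0.029]
wrist_force: [0.7, -0.2, -1.3]
finger_gap: 0.284
finger_force: 40.0
```

```bash
python3 -c "
from h import *
status()"
```

```text
t 9.68 tcp [0.6181 0.1908 0.1636] nose [0.5837 0.2752 0.1479] tilt 4.01 along -0.0032102967113809846 side -0.0005327418116640069 F [ 0.6944 -0.2455 -1.3486] T [ 0.1307 -0.1237  0.0355] q [ 0.3179  0.4626  1.4707 -0.0747  1.2041 -0.0423] grip 0.2837675486478987
```

>>> {"name": "apply_moves", "arguments": {"targets": [[0,0,0.05,0,0,0],[0,0,0.05,0,0,0],[0,0,0,0,0,0],[0,0,0,0,0,0],[0,0,0,0,0,0],[0,0,0,0,0,0]]}}

```text
t: 10.18
ee_pos: [0.6181, 0.1908, 0.1625]
ee_rot: [0.558, 0.829, -0.019, 0.029]
wrist_force: [0.0, 0.1, -1.4]
finger_gap: 0.286
finger_force: 40.0
```

```bash
python3 -c "
from h import *
status()"
```

```text
t 10.18 tcp [0.6181 0.1908 0.1625] nose [0.5837 0.2752 0.1468] tilt 4.0 along -0.00328232580073507 side -0.0004851662372141189 F [ 0.0193  0.0971 -1.4443] T [ 0.0713 -0.101   0.0184] q [ 0.3177  0.4634  1.4723 -0.0748  1.202  -0.0422] grip 0.2855411590497754
```

>>> {"name": "apply_moves", "arguments": {"targets": [[0,0,0.05,0,0,0],[0,0,0.05,0,0,0],[0,0,0,0,0,0],[0,0,0,0,0,0],[0,0,0,0,0,0]]}}

```text
t: 10.6
ee_pos: [0.6181, 0.1907, 0.1614]
ee_rot: [0.558, 0.829, -0.02, 0.029]
wrist_force: [-0.8, -0.2, -1.5]
finger_gap: 0.281
finger_force: 40.0
```

```bash
python3 -c "
from h import *
status()"
```

```text
t 10.6 tcp [0.6181 0.1907 0.1614] nose [0.5837 0.2751 0.1457] tilt 4.01 along -0.003356096185951986 side -0.00045030199341348744 F [-0.7802 -0.1655 -1.4938] T [ 0.0943 -0.0576 -0.0273] q [ 0.3176  0.4642  1.4737 -0.0749  1.1999 -0.0421] grip 0.2807052196148828
```

>>> {"name": "apply_moves", "arguments": {"targets": [[0,0,0.05,0,0,0],[0,0,0.05,0,0,0],[0,0,0,0,0,0],[0,0,0,0,0,0],[0,0,0,0,0,0]]}}

```text
t: 11.02
ee_pos: [0.6181, 0.1906, 0.1605]
ee_rot: [0.558, 0.829, -0.02, 0.029]
wrist_force: [0.8, 1.4, -1.7]
finger_gap: 0.285
finger_force: 40.0
```

```bash
python3 -c "
from h import *
status()"
```

```text
t 11.02 tcp [0.6181 0.1906 0.1605] nose [0.5837 0.275  0.1448] tilt 4.01 along -0.0034120122199150327 side -0.0004689097961748249 F [ 0.7904  1.3822 -1.6598] T [ 0.1252 -0.0777  0.0061] q [ 0.3175  0.4649  1.4751 -0.0749  1.1977 -0.0421] grip 0.28512201523596076
```

>>> {"name": "apply_moves", "arguments": {"targets": [[0,0,0.05,0,0,0],[0,0,0.05,0,0,0],[0,0,0,0,0,0],[0,0,0,0,0,0],[0,0,0,0,0,0]]}}

```text
t: 11.43
ee_pos: [0.6181, 0.1906, 0.1595]
ee_rot: [0.558, 0.829, -0.02, 0.029]
wrist_force: [-0.3, 0.2, -2.6]
finger_gap: 0.281
finger_force: 40.0
```

```bash
python3 -c "
from h import *
status()"
```

```text
t 11.43 tcp [0.6181 0.1906 0.1595] nose [0.5837 0.275  0.1438] tilt 4.01 along -0.0034506245014756997 side -0.0004688169693827554 F [-0.2953  0.1874 -2.614 ] T [ 0.0859 -0.1128  0.0219] q [ 0.3175  0.4656  1.4766 -0.075   1.1956 -0.042 ] grip 0.28060680598311577
```

>>> {"name": "apply_moves", "arguments": {"targets": [[0,0,0.05,0,0,0],[0,0,0.05,0,0,0],[0,0,0,0,0,0],[0,0,0,0,0,0],[0,0,0,0,0,0]]}}

```text
t: 11.85
ee_pos: [0.6182, 0.1905, 0.1584]
ee_rot: [0.558, 0.829, -0.02, 0.029]
wrist_force: [-0.1, 0.3, -1.2]
finger_gap: 0.282
finger_force: 40.0
```

```bash
python3 -c "
from h import *
status()"
```

```text
t 11.85 tcp [0.6182 0.1905 0.1584] nose [0.5838 0.2749 0.1427] tilt 4.01 along -0.003551999060180943 side -0.00045747695095927667 F [-0.1399  0.3151 -1.2127] T [ 0.0953 -0.1203 -0.024 ] q [ 0.3173  0.4663  1.478  -0.075   1.1934 -0.042 ] grip 0.281705576547428
```

>>> {"name": "apply_moves", "arguments": {"targets": [[0,0,0.05,0,0,0],[0,0,0.05,0,0,0],[0,0,0,0,0,0],[0,0,0,0,0,0],[0,0,0,0,0,0]]}}

```text
t: 12.27
ee_pos: [0.6182, 0.1905, 0.1575]
ee_rot: [0.558, 0.829, -0.02, 0.029]
wrist_force: [0.5, 0.2, -1.8]
finger_gap: 0.28
finger_force: 40.0
```

```bash
python3 -c "
from h import *
status()"
```

```text
t 12.27 tcp [0.6182 0.1905 0.1575] nose [0.5838 0.2748 0.1418] tilt 4.01 along -0.0035967915958655164 side -0.00044980149580532903 F [ 0.4787  0.166  -1.7871] T [ 0.102  -0.0854  0.0406] q [ 0.3172  0.467   1.4794 -0.0751  1.1913 -0.0419] grip 0.2795083510122641
```

>>> {"name": "apply_moves", "arguments": {"targets": [[0,0,0.05,0,0,0],[0,0,0.05,0,0,0],[0,0,0,0,0,0],[0,0,0,0,0,0],[0,0,0,0,0,0]]}}

```text
t: 12.68
ee_pos: [0.6183, 0.1904, 0.1566]
ee_rot: [0.558, 0.829, -0.019, 0.029]
wrist_force: [-0.1, 0.1, -0.9]
finger_gap: 0.286
finger_force: 40.0
```

```bash
python3 -c "
from h import *
status()"
```

```text
t 12.68 tcp [0.6183 0.1904 0.1566] nose [0.5839 0.2748 0.1409] tilt 4.0 along -0.003672550169206219 side -0.0005452580674871434 F [-0.1109  0.0536 -0.9022] T [ 0.1341 -0.0725  0.0087] q [ 0.3171  0.4676  1.4807 -0.0751  1.1892 -0.0418] grip 0.28629451643629705
```

>>> {"name": "apply_moves", "arguments": {"targets": [[0,0,0.05,0,0,0],[0,0,0,0,0,0],[0,0,0,0,0,0],[0,0,0,0,0,0]]}}

```text
t: 13.02
ee_pos: [0.6183, 0.1904, 0.1562]
ee_rot: [0.558, 0.829, -0.019, 0.029]
wrist_force: [0.3, -0.2, 0.1]
finger_gap: 0.283
finger_force: 40.0
```

```bash
python3 -c "
from h import *
status()"
```

```text
t 13.02 tcp [0.6183 0.1904 0.1562] nose [0.5839 0.2748 0.1405] tilt 4.0 along -0.003677333646113109 side -0.0005697712647159879 F [ 0.2808 -0.1657  0.1225] T [ 0.2168 -0.0263  0.0614] q [ 0.3171  0.4679  1.4813 -0.0751  1.1881 -0.0418] grip 0.28314522260669284
```

>>> {"name": "apply_moves", "arguments": {"targets": [[0,0,0.05,0,0,0],[0,0,0,0,0,0],[0,0,0,0,0,0],[0,0,0,0,0,0]]}}

```text
t: 13.35
ee_pos: [0.6183, 0.1904, 0.1557]
ee_rot: [0.558, 0.829, -0.019, 0.029]
wrist_force: [-0.5, 0.2, 2.3]
finger_gap: 0.28
finger_force: 40.0
```

```bash
python3 -c "
from h import *
status()"
```

```text
t 13.35 tcp [0.6183 0.1904 0.1557] nose [0.584  0.2748 0.14  ] tilt 4.0 along -0.0037210070900210047 side -0.0006032415673163571 F [-0.5205  0.1651  2.3442] T [0.2457 0.0594 0.0619] q [ 0.317   0.4682  1.482  -0.0751  1.187  -0.0418] grip 0.28048366260948704
```

Contact is at about 4 N above the −1.7 baseline. I'll hold it, then pivot about the rim.

>>> {"name": "apply_moves", "arguments": {"targets": [[0,0,0,0,0,0],[0,0,0,0,0,0],[0,0,0,0,0,0],[0,0,0,0,0,0],[0,0,0,0,0,0],[0,0,0,0,0,0]]}}

```text
t: 13.85
ee_pos: [0.6183, 0.1904, 0.1556]
ee_rot: [0.558, 0.829, -0.019, 0.029]
wrist_force: [0.2, 0.1, 2.0]
finger_gap: 0.278
finger_force: 40.0
```

>>> {"name": "apply_moves", "arguments": {"targets": [[0.017,0,-0.143,0,-1,0],[0.017,0,-0.143,0,-1,0],[0.017,0,-0.143,0,-1,0],[0.017,0,-0.143,0,-1,0],[0,0,0,0,0,0],[0,0,0,0,0,0],[0,0,0,0,0,0]]}}

```text
t: 14.43
ee_pos: [0.6176, 0.192, 0.161]
ee_rot: [0.557, 0.828, -0.039, 0.058]
wrist_force: [0.0, 1.4, 1.7]
finger_gap: 0.284
finger_force: 40.0
```

```bash
python3 -c "
from h import *
status()"
```

```text
t 14.43 tcp [0.6176 0.192  0.161 ] nose [0.5837 0.2752 0.1391] tilt 7.96 along -0.003274007398392838 side -0.0005363380463806701 F [0.0273 1.4169 1.6806] T [ 0.5545 -0.0252 -0.0389] q [ 0.3554  0.465   1.4799 -0.1492  1.196   0.0232] grip 0.2844471830887037
```

>>> {"name": "apply_moves", "arguments": {"targets": [[0.017,0,-0.143,0,-1,0],[0.017,0,-0.143,0,-1,0],[0.017,0,-0.143,0,-1,0],[0.017,0,-0.143,0,-1,0],[0,0,0,0,0,0],[0,0,0,0,0,0],[0,0,0,0,0,0]]}}

```text
t: 15.02
ee_pos: [0.617, 0.1934, 0.1665]
ee_rot: [0.555, 0.825, -0.058, 0.086]
wrist_force: [-0.1, 2.4, 1.7]
finger_gap: 0.282
finger_force: 40.0
```

```bash
python3 -c "
from h import *
status()"
```

```text
t 15.02 tcp [0.617  0.1934 0.1665] nose [0.5838 0.275  0.1383] tilt 11.96 along -0.0034711181330447653 side -0.000476203290231774 F [-0.1384  2.4345  1.6608] T [0.7785 0.08   0.0171] q [ 0.3937  0.4642  1.4775 -0.2234  1.2098  0.087 ] grip 0.28244818599426463
```

>>> {"name": "apply_moves", "arguments": {"targets": [[0.03,0,-0.145,0,-1,0],[0.03,0,-0.145,0,-1,0],[0.03,0,-0.145,0,-1,0],[0.03,0,-0.145,0,-1,0],[0,0,0,0,0,0],[0,0,0,0,0,0],[0,0,0,0,0,0]]}}

```text
t: 15.6
ee_pos: [0.6161, 0.1958, 0.1718]
ee_rot: [0.553, 0.822, -0.077, 0.115]
wrist_force: [-0.8, 1.0, 1.3]
finger_gap: 0.283
finger_force: 40.0
```

```bash
python3 -c "
from h import *
status()"
```

```text
t 15.6 tcp [0.6161 0.1958 0.1718] nose [0.5836 0.2753 0.1376] tilt 15.96 along -0.0030999134662543335 side -0.0004979447832462209 F [-0.8084  0.9851  1.2824] T [0.729  0.1052 0.0227] q [ 0.4329  0.4661  1.475  -0.296   1.2278  0.1499] grip 0.2830597059482788
```

>>> {"name": "apply_moves", "arguments": {"targets": [[0.022,0,-0.143,0,-1,0],[0.022,0,-0.143,0,-1,0],[0.022,0,-0.143,0,-1,0],[0.022,0,-0.143,0,-1,0],[0,0,0,0,0,0],[0,0,0,0,0,0],[0,0,0,0,0,0]]}}

```text
t: 16.18
ee_pos: [0.6151, 0.1982, 0.177]
ee_rot: [0.549, 0.817, -0.097, 0.144]
wrist_force: [0.3, 2.3, 1.7]
finger_gap: 0.282
finger_force: 40.0
```

```bash
python3 -c "
from h import *
status()"
```

```text
t 16.18 tcp [0.6151 0.1982 0.177 ] nose [0.5836 0.2753 0.1368] tilt 19.95 along -0.0030712269027374536 side -0.0004762810535505812 F [0.3095 2.2767 1.6648] T [0.698  0.1422 0.0118] q [ 0.4712  0.4708  1.4726 -0.3664  1.2499  0.21  ] grip 0.2821787663349954
```

>>> {"name": "apply_moves", "arguments": {"targets": [[0.03,0,-0.147,0,-1,0],[0.03,0,-0.147,0,-1,0],[0.03,0,-0.147,0,-1,0],[0.03,0,-0.147,0,-1,0],[0,0,0,0,0,0],[0,0,0,0,0,0],[0,0,0,0,0,0],[0,0,0,0,0,0]]}}

```text
t: 16.85
ee_pos: [0.6139, 0.2008, 0.1821]
ee_rot: [0.546, 0.812, -0.116, 0.172]
wrist_force: [-1.8, 0.9, 0.3]
finger_gap: 0.283
finger_force: 40.0
```

```bash
python3 -c "
from h import *
status()"
```

```text
t 16.85 tcp [0.6139 0.2008 0.1821] nose [0.5836 0.2752 0.1362] tilt 23.98 along -0.003208885910103458 side -0.00036752908064061957 F [-1.7938  0.8736  0.3047] T [0.6662 0.2015 0.0049] q [ 0.5092  0.4779  1.47   -0.435   1.2764  0.2679] grip 0.2829896907285999
```

```bash
python3 -c "
from h import *
s=snapshot('side')
cv2.imwrite('pics/p.png',cv2.resize(s['frame'][220:320,200:310],(660,600)))
status()"
```

```text
t 16.9 tcp [0.6139 0.2007 0.1821] nose [0.5836 0.2751 0.1362] tilt 23.98 along -0.0033377661404821405 side -0.0003821050308448669 F [-1.3776  1.6089  1.0412] T [0.6605 0.2413 0.0336] q [ 0.509   0.4779  1.47   -0.4351  1.2764  0.2679] grip 0.2841068862400795
```

View pics/p.png

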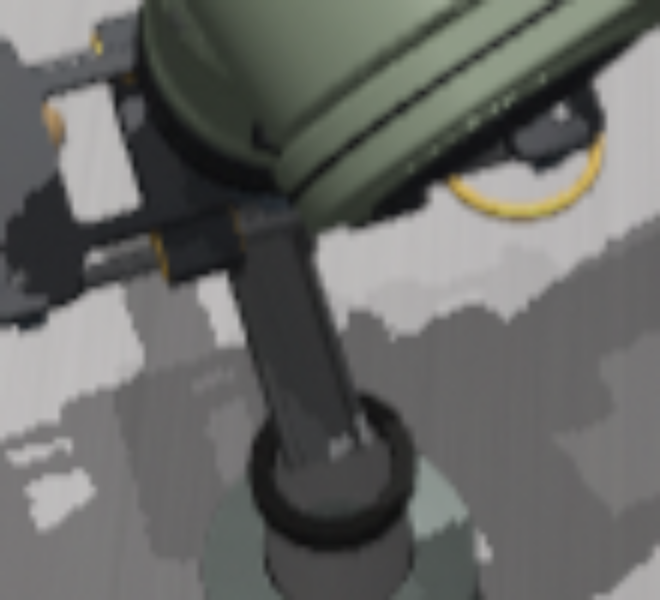

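No castings are visible in the exposed front half of the chute. The nose sits in the mouth at crop (325,450), so I keep tipping.

>>> {"name": "apply_moves", "arguments": {"targets": [[0.028,0,-0.143,0,-1,0],[0.028,0,-0.143,0,-1,0],[0.028,0,-0.143,0,-1,0],[0.028,0,-0.143,0,-1,0],[0,0,0,0,0,0],[0,0,0,0,0,0],[0,0,0,0,0,0],[0,0,0,0,0,0]]}}

```text
t: 17.57
ee_pos: [0.6126, 0.2041, 0.1868]
ee_rot: [0.541, 0.805, -0.135, 0.201]
wrist_force: [-0.7, 2.2, 0.4]
finger_gap: 0.283
finger_force: 40.0
```

```bash
python3 -c "
from h import *
status()"
```

```text
t 17.57 tcp [0.6126 0.2041 0.1868] nose [0.5836 0.2753 0.1354] tilt 27.98 along -0.003114463001428645 side -0.0004939221644051747 F [-0.742   2.2392  0.397 ] T [0.7027 0.148  0.0273] q [ 0.5464  0.4879  1.4675 -0.5006  1.3054  0.3228] grip 0.28336316490387986
```

>>> {"name": "apply_moves", "arguments": {"targets": [[0.028,0,-0.143,0,-1,0],[0.028,0,-0.143,0,-1,0],[0.028,0,-0.143,0,-1,0],[0.028,0,-0.143,0,-1,0],[0.028,0,-0.143,0,-1,0],[0,0,0,0,0,0],[0,0,0,0,0,0],[0,0,0,0,0,0],[0,0,0,0,0,0]]}}

```text
t: 18.32
ee_pos: [0.6107, 0.2084, 0.1922]
ee_rot: [0.535, 0.796, -0.159, 0.235]
wrist_force: [-0.9, 1.0, -0.4]
finger_gap: 0.281
finger_force: 40.0
```

```bash
python3 -c "
from h import *
status()"
```

```text
t 18.32 tcp [0.6107 0.2084 0.1922] nose [0.5835 0.2752 0.1344] tilt 32.98 along -0.0031880347781994517 side -0.00033817560430365266 F [-0.943   1.0404 -0.3579] T [0.6291 0.2697 0.0875] q [ 0.5912  0.5039  1.4646 -0.5784  1.3462  0.3868] grip 0.2812331788875202
```

>>> {"name": "apply_moves", "arguments": {"targets": [[0.028,0,-0.137,0,-1,0],[0.028,0,-0.137,0,-1,0],[0.028,0,-0.137,0,-1,0],[0.028,0,-0.137,0,-1,0],[0.028,0,-0.137,0,-1,0],[0,0,0,0,0,0],[0,0,0,0,0,0],[0,0,0,0,0,0],[0,0,0,0,0,0],[0,0,0,0,0,0],[0,0,0,0,0,0],[0,0,0,0,0,0],[0,0,0,0,0,0]]}}

```text
t: 19.4
ee_pos: [0.609, 0.2129, 0.1973]
ee_rot: [0.528, 0.785, -0.182, 0.27]
wrist_force: [-1.6, 1.2, 0.5]
finger_gap: 0.282
finger_force: 40.0
```

```bash
python3 -c "
from h import *
status()
t=snapshot('top');s=snapshot('side')
im=np.zeros((600,800,3),np.uint8)
im[:480,:400]=cv2.resize(s['frame'][220:340,200:300],(400,480));im[:400,400:]=cv2.resize(t['frame'][150:250,120:220],(400,400))
cv2.imwrite('pics/q.png',im)
status()"
```

```text
t 19.4 tcp [0.609  0.2129 0.1973] nose [0.5838 0.2748 0.1333] tilt 38.0 along -0.003676027991026333 side -0.0004598557282741835 F [-1.5717  1.1936  0.5006] T [ 0.7452  0.243  -0.039 ] q [ 0.6335  0.5235  1.462  -0.6522  1.39    0.446 ] grip 0.2817309163725636
t 19.5 tcp [0.609  0.213  0.1972] nose [0.5838 0.2748 0.1333] tilt 38.0 along -0.0036570953088529245 side -0.00047811246289308654 F [-1.5384  2.5068 -0.5466] T [ 0.6991  0.2857 -0.031 ] q [ 0.6336  0.5236  1.462  -0.6522  1.39    0.4461] grip 0.28404240716724316
```

View pics/q.png

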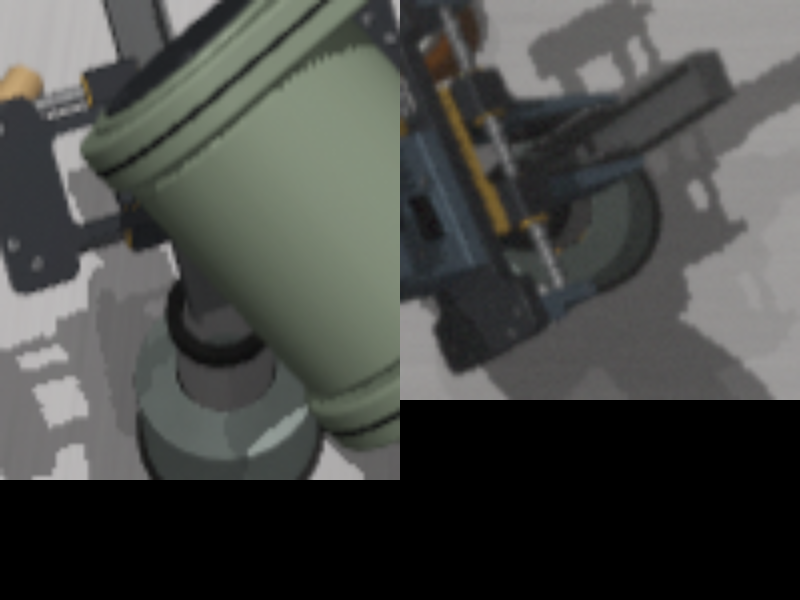

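The rear of the chute is visibly empty in the top view (crop 690,90). I'll hold the contact a bit longer, then lift away.

>>> {"name": "apply_moves", "arguments": {"targets": [[0,0,0.03,0,0,0],[0,0,0.02,0,0,0],[0,0,0,0,0,0],[0,0,0,0,0,0],[0,0,0,0,0,0],[0,0,0,0,0,0],[0,0,0,0,0,0],[0,0,0,0,0,0],[0,0,0,0,0,0],[0,0,0,0,0,0]]}}

```text
t: 20.33
ee_pos: [0.6091, 0.2128, 0.1968]
ee_rot: [0.528, 0.785, -0.182, 0.27]
wrist_force: [-1.4, 1.3, 1.1]
finger_gap: 0.282
finger_force: 40.0
```

```bash
python3 -c "
from h import *
status()
s=read_state();p=s['ee_pos']+[0,0,.09];r=R.from_quat(s['ee_rot'])
v=plan(p,r,8)
p2=p-.06*D+[0,0,.0]
plan(p2,tool(YAW),10,p,r)
plan(np.array([.5518,-.1609,.2]),tool(YAW),14,p2,tool(YAW))"
```

```text
t 20.33 tcp [0.6091 0.2128 0.1968] nose [0.5839 0.2746 0.1329] tilt 38.0 along -0.003844180011254677 side -0.000498716176538095 F [-1.4301  1.337   1.0855] T [ 0.809   0.3363 -0.0443] q [ 0.6333  0.5238  1.4627 -0.6524  1.3889  0.4463] grip 0.28197224721100794
8 rows of [-0.693  0.    -0.887  0.     0.     0.   ]
10 rows of [-0.571  0.001  0.218 -0.007  3.8   -0.023]
14 rows of [-1.883 -1.396  0.62   0.     0.     0.   ]
```

>>> {"name": "apply_moves", "arguments": {"targets": [[-0.35,0,-0.45,0,0,0],[-0.69,0,-0.89,0,0,0],[-0.69,0,-0.89,0,0,0],[-0.69,0,-0.89,0,0,0],[-0.69,0,-0.89,0,0,0],[-0.69,0,-0.89,0,0,0],[-0.69,0,-0.89,0,0,0],[-0.69,0,-0.89,0,0,0],[-0.35,0,-0.45,0,0,0],[-0.57,0,0.22,0,3.8,0],[-0.57,0,0.22,0,3.8,0],[-0.57,0,0.22,0,3.8,0],[-0.57,0,0.22,0,3.8,0],[-0.57,0,0.22,0,3.8,0],[-0.57,0,0.22,0,3.8,0],[-0.57,0,0.22,0,3.8,0],[-0.57,0,0.22,0,3.8,0],[-0.57,0,0.22,0,3.8,0],[-0.57,0,0.22,0,3.8,0]]}}

```text
t: 21.92
ee_pos: [0.6317, 0.157, 0.2875]
ee_rot: [0.558, 0.83, 0.001, -0.001]
wrist_force: [-0.5, -0.2, -0.8]
finger_gap: 0.286
finger_force: 40.0
```

>>> {"name": "apply_moves", "arguments": {"targets": [[-0.6,-0.4,0.2,0,0,0],[-1.28,-1.0,0.42,0,0,0],[-1.88,-1.4,0.62,0,0,0],[-1.88,-1.4,0.62,0,0,0],[-1.88,-1.4,0.62,0,0,0],[-1.88,-1.4,0.62,0,0,0],[-1.88,-1.4,0.62,0,0,0],[-1.88,-1.4,0.62,0,0,0],[-1.88,-1.4,0.62,0,0,0],[-1.88,-1.4,0.62,0,0,0],[-1.88,-1.4,0.62,0,0,0],[-1.88,-1.4,0.62,0,0,0],[-1.88,-1.4,0.62,0,0,0],[-1.88,-1.4,0.62,0,0,0],[-1.28,-1.0,0.42,0,0,0],[-0.6,-0.4,0.2,0,0,0],[0,0,0,0,0,0],[0,0,0,0,0,0],[0,0,0,0,0,0]]}}

```text
t: 23.5
ee_pos: [0.5498, -0.1592, 0.2004]
ee_rot: [0.558, 0.83, 0.0, 0.0]
wrist_force: [0.4, 0.6, -1.2]
finger_gap: 0.284
finger_force: 40.0
```

```bash
python3 -c "
from h import *
status()
plan(np.array([.5518,-.1609,.0133]),tool(YAW),1)
s=snapshot('side');t=snapshot('top')
im=np.zeros((600,800,3),np.uint8)
im[:400,:400]=cv2.resize(s['frame'][265:345,225:305],(400,400));im[:400,400:]=cv2.resize(t['frame'][165:245,125:205],(400,400))
cv2.imwrite('pics/r.png',im)"
```

```text
t 23.5 tcp [ 0.5498 -0.1592  0.2004] nose [ 0.515  -0.0741  0.1911] tilt 0.02 along -0.2999465499734664 side 0.19612672142554133 F [ 0.3625  0.6415 -1.184 ] T [ 0.0496 -0.0823 -0.0405] q [-0.302   0.3239  1.5932  0.0001  1.2239 -0.69  ] grip 0.28379554917319155
1 rows of [-0.227  0.115 18.712  0.029  0.019 -0.172]
```

View pics/r.png

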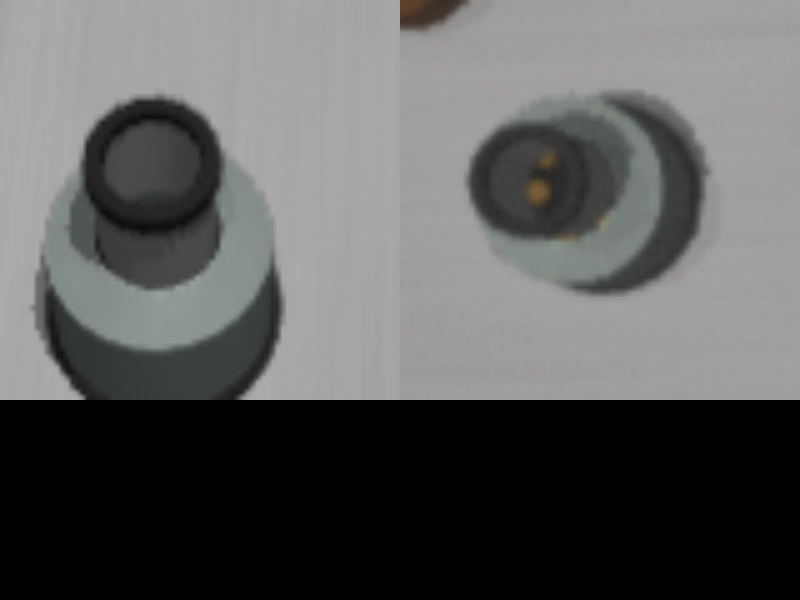

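The top view shows two castings down in the neck (crop 540,190 and 547,158), plus thin orange slivers near the neck's foot. I'll check those numerically.

```bash
python3 -c "
from h import *
for n,b in(('top',(130,200,170,240)),('side',(210,320,250,360))):
    s=snapshot(n);f=s['frame'].astype(int)
    print(n)
    for v in range(b[2],b[3]):
        for u in range(b[0],b[1]):
            B,G,Rr=f[v,u]
            if Rr-B>25: 
                w=world(s,u,v) if s['depth'][v,u]>0 else None
                print(u,v,f[v,u],w, None if w is None else round(float(np.hypot(*(w[:2]-CAN))),4))
" | head -70
```

```text
top
154 196 [60 82 98] [0.6026 0.303  0.0175] 0.0324
155 196 [52 77 93] [0.6029 0.3015 0.0136] 0.0314
153 197 [54 79 96] [0.6002 0.306  0.0158] 0.0334
154 197 [ 53  83 101] [0.6001 0.3034 0.0161] 0.0312
155 197 [51 69 80] [0.6001 0.3008 0.0161] 0.0291
153 198 [44 59 70] [0.5985 0.3087 0.0065] 0.0348
154 198 [46 61 72] [0.5983 0.3057 0.0079] 0.0321
151 201 [50 74 90] [0.5904 0.3122 0.0126] 0.0352
152 201 [51 77 95] [0.5902 0.3089 0.0149] 0.032
153 201 [46 71 85] [0.5903 0.307  0.0125] 0.0302
150 202 [57 75 84] [0.5878 0.3143 0.0142] 0.0367
151 202 [ 50  88 108] [0.5879 0.3124 0.0119] 0.0349
152 202 [ 53  92 113] [0.5876 0.3088 0.0154] 0.0313
153 202 [ 50  86 104] [0.5873 0.3054 0.0184] 0.0279
154 202 [48 70 83] [0.5877 0.3047 0.0119] 0.0273
150 203 [57 75 88] [0.5852 0.3143 0.0143] 0.0364
151 203 [ 54  92 113] [0.5849 0.3107 0.018 ] 0.0328
152 203 [ 58  96 120] [0.585  0.309  0.0149] 0.0311
153 203 [ 53  90 113] [0.5847 0.3053 0.0188] 0.0275
154 203 [49 74 93] [0.5849 0.3039 0.0149] 0.026
150 204 [58 75 85] [0.5786 0.297  0.0738] 0.0193
151 204 [ 54  87 108] [0.5826 0.3116 0.0147] 0.0
[... 1719 characters left out ...]
7] 0.1997
295 252 [ 75 155 181] [0.5048 0.0942 0.0089] 0.1993
296 252 [ 77 125 145] [0.5024 0.0938 0.0084] 0.2006
277 253 [ 56  96 113] [0.5473 0.0959 0.0046] 0.1853
278 253 [ 61 133 155] [0.5449 0.0962 0.0052] 0.1855
279 253 [ 75 153 180] [0.5425 0.0969 0.0065] 0.1853
280 253 [ 95 160 184] [0.5402 0.0964 0.0059] 0.1863
281 253 [124 168 185] [ 0.5379  0.0918 -0.0013] 0.1913
282 253 [127 166 184] [ 0.5355  0.0916 -0.0015] 0.1921
283 253 [143 163 178] [0.5331 0.0931 0.0011] 0.1912
284 253 [144 162 176] [ 0.5308  0.0905 -0.0029] 0.1943
289 253 [142 163 177] [ 0.5188  0.0913 -0.0011] 0.1971
290 253 [135 164 182] [0.5165 0.0919 0.    ] 0.1973
291 253 [108 165 186] [ 0.5141  0.0916 -0.0002] 0.1984
```

Those slivers are castings inside at z ≈ 0.015, so all is well. Now I lower the chute onto the bench.

>>> {"name": "apply_moves", "arguments": {"targets": [[-0.02,0.01,0.6,0,0,0],[-0.02,0.01,1.2,0,0,0],[-0.02,0.01,2.0,0,0,0],[-0.02,0.01,2.0,0,0,0],[-0.02,0.01,2.0,0,0,0],[-0.02,0.01,2.0,0,0,0],[-0.02,0.01,2.0,0,0,0],[-0.02,0.01,2.0,0,0,0],[-0.02,0.01,1.6,0,0,0],[-0.02,0.01,1.2,0,0,0],[0,0,0.8,0,0,0],[0,0,0.6,0,0,0],[0,0,0.4,0,0,0],[0,0,0.2,0,0,0],[0,0,0.1,0,0,0],[0,0,0,0,0,0],[0,0,0,0,0,0],[0,0,0,0,0,0]]}}

```text
t: 25.2
ee_pos: [0.5514, -0.1618, 0.0136]
ee_rot: [0.558, 0.83, 0.0, 0.001]
wrist_force: [-0.9, -0.3, -1.4]
finger_gap: 0.283
finger_force: 40.0
```

>>> {"name": "apply_moves", "arguments": {"targets": [[0,0,0.1,0,0,0],[0,0,0.1,0,0,0],[0,0,0.05,0,0,0],[0,0,0,0,0,0],[0,0,0,0,0,0],[0,0,0,0,0,0]]}}

```text
t: 25.7
ee_pos: [0.5511, -0.1617, 0.0105]
ee_rot: [0.558, 0.83, -0.0, 0.0]
wrist_force: [0.5, -0.7, -1.8]
finger_gap: 0.285
finger_force: 40.0
```

```bash
python3 -c "
from h import *
status()"
```

```text
t 25.7 tcp [ 0.5511 -0.1617  0.0105] nose [ 0.5164 -0.0765  0.0012] tilt 0.0 along -0.302733869968076 side 0.19577509444396118 F [ 0.5489 -0.6541 -1.7576] T [-0.0055 -0.0746  0.0134] q [-0.3054  0.517   1.8244 -0.0001  0.8002 -0.6922] grip 0.28475032682848694
```

>>> {"name": "apply_moves", "arguments": {"targets": [[0,0,0.05,0,0,0],[0,0,0.05,0,0,0],[0,0,0,0,0,0],[0,0,0,0,0,0]]}}

```text
t: 26.03
ee_pos: [0.551, -0.1617, 0.0095]
ee_rot: [0.558, 0.83, -0.0, -0.0]
wrist_force: [-0.1, 0.4, -1.1]
finger_gap: 0.284
finger_force: 40.0
```

>>> {"name": "apply_moves", "arguments": {"targets": [[0,0,0,0,0,0],[0,0,0,0,0,0],[0,0,0,0,0,0],[0,0,0,0,0,0],[0,0,0,0,0,0],[0,0,0,0,0,0],[0,0,0,0,0,0],[0,0,0,0,0,0],[0,0,0,0,0,0],[0,0,0,0,0,0],[0,0,0,0,0,0],[0,0,0,0,0,0]], "jaw": 1}}

```text
t: 27.03
ee_pos: [0.5511, -0.1617, 0.0096]
ee_rot: [0.558, 0.83, -0.0, 0.0]
wrist_force: [-0.2, 0.3, -0.0]
finger_gap: 1.002
finger_force: 0.0
```

>>> {"name": "apply_moves", "arguments": {"targets": [[0,0,-0.5,0,0,0],[0,0,-1,0,0,0],[0,0,-2,0,0,0],[0,0,-2,0,0,0],[0,0,-2,0,0,0],[0,0,-2,0,0,0],[0,0,-2,0,0,0],[0,0,-2,0,0,0],[0,0,-2,0,0,0],[0,0,-1,0,0,0],[0,0,0,0,0,0],[0,0,0,0,0,0],[0,0,0,0,0,0]]}}

```text
t: 28.12
ee_pos: [0.5503, -0.1614, 0.1735]
ee_rot: [0.558, 0.83, -0.0, -0.001]
wrist_force: [-0.1, -0.1, -0.3]
finger_gap: 1.005
finger_force: 0.0
```

```bash
python3 -c "
from h import *
status()
s=snapshot('side');cv2.imwrite('pics/z.png',cv2.resize(s['frame'],(800,600)))"
```

```text
t 28.12 tcp [ 0.5503 -0.1614  0.1735] nose [ 0.5156 -0.0762  0.1643] tilt -0.07 along -0.3021814003761953 side 0.19641748113936608 F [-0.0916 -0.0783 -0.2875] T [ 0.052  -0.1013 -0.0107] q [-0.3054  0.3464  1.6304 -0.0001  1.1669 -0.6922] grip 1.0049055611900126
```

View pics/z.png

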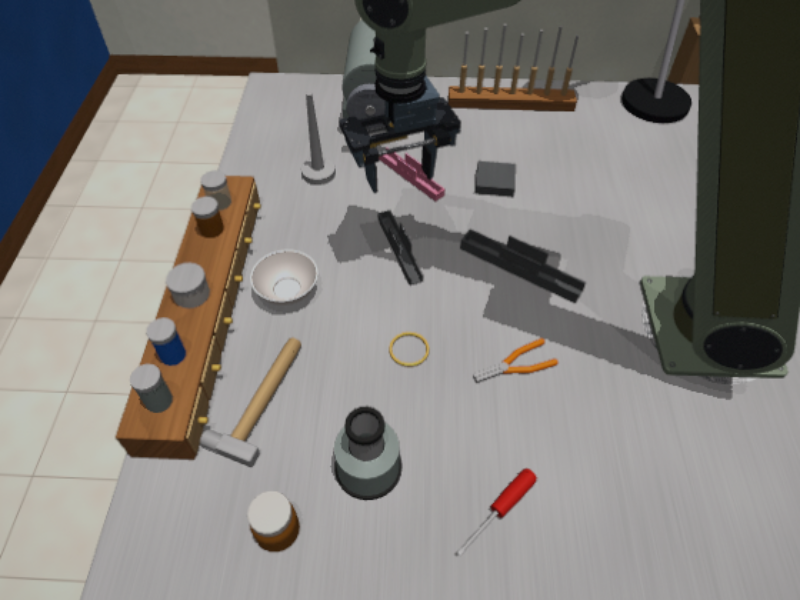

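The chute lies flat and empty at (400,247) and everything else is where it was, so I hand in.

```bash
python3 -c "
from h import *
print(hand_in())"
```

```text
the job is handed in; nothing more can be done
None
```

I've handed the job in: the castings went down into the canister with the nose resting on the rim at about 2–4 N, and the empty chute is flat on the bench back in its original spot. The camera clearly showed three castings inside and probably the fourth, with none left in the chute or on the bench; no verdict came back on hand-in.

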